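Click a sample rack into the autosampler and load its last vial

ROBOT

A 6-joint arm with a two-finger parallel gripper is mounted at the origin on the work surface. World frame = base frame: x ahead of the robot, y to its left, z up, the work surface at z = 0. Lengths are in mm, angles in rad, forces in N, time in s.
With the tool pointing down it reaches from about 350 to 975 mm from the base axis. Payload 7.1 kg.
Tool frame: the origin (TCP) lies at the very end of the fingers, on their centre line; the grasp point (between the pads) lies 19 mm behind it; z points along the fingers, y is the line along which they close (so a half turn about z gives the same grasp; the last joint's range is limited). The gripper opens to 88 mm and grips with 3 to 60 N. Pads are 20 mm wide; open, the fingers measure 115 mm over their backs; the gripper's body (75 mm by 178 mm) begins 61 mm behind the grasp point.
Start: joints at [-1.338, 0.423, 1.63, -0, 1.089, -0.019], TCP at [155.736, -605.269, 222.675] pointing down, gripper open.
Joint ranges: [-3, 3], [-0.9, 2.11], [0.09, 2.58], [-1.31, 4.45], [0.11, 2.69], [-2.54, 2.54]. Speed limits (rad/s): [2.39, 2.39, 3.01, 3.14, 3.14, 3.14].

INTERFACE

Orientations are given as a rotation vector (axis times angle).
In Python, from workcell import sensors, imaging, close_job gives the robot as it stands. The module is installed in compiled form; this text tells all that it offers.
- The arm moves only by the tool servo_tool, never from a script. Its argument "steps" is a list of rows, each a list of 3 entries, a list of its own where there are three numbers: the shift along the world's x, y, z in m, then the turn, a rotation vector about the world's x, y, z in degrees, then the opening, from -1 (shut) to 1 (fully open). A call has exactly 8 rows; each row shifts and turns the commanded pose from where the row before left it; what a row does not reach is not made up. A row lasts 1/12 s, in which the tool goes at most 41.7 mm and 7.16 degrees, less where a joint would pass 70% of its speed; a pose out of reach is approached as far as the arm can. A call is refused whole if a number of a shift passes 0.0417 or a number of a turn 7.16, either way. A call with a gripper value outside its range is refused whole. The fingers move at their own pace and stop on an object; the grip force is fixed at half the most. Time passes only in rows, so rows that do not move let the fingers close, or fill a call up. It gives the time, the measured TCP pose, the force, the opening and the grip force at its end, in the units of the state.
- sensors.get_obs(): the state, without advancing time (a new reading comes with each control period).
- imaging.get_image(name): name is "side" or "top"; returns a dict with "color" (400x640x3 uint8, blue, green, red), "range_z" (400x640 float32, mm along the optical axis (not along the pixel's ray), 0 where there is no reading), "vertical_fov" (degrees; the focal length in pixels is half the picture's height over the tangent of half this angle, whatever the lens; pixels are square), "cx", "cy" (the principal point, pixels), "rvec" (rotation vector, rad) and "tvec" (3), from world to camera coordinates, as OpenCV has them. Camera axes: x right, y down, z forward; pixel columns grow to the right and rows downward; lengths in mm; the calibration is good to about 2 mm. A picture is of the moment at which its call begins.
- close_job(): hands the job in; it is judged then, once.
The state is a dict: "t": time; "qpos": joint angles; "qvel": joint speeds; "joint_torque": joint torques, N m; "ee_pos": TCP position; "orientation": TCP orientation; "ft_force": force on the tool from outside, world axes, zero at the start; "moment": the same for the moment, N m; "width": finger opening in mm; "grasp_force": force on a finger pad.
Only numpy, scipy, OpenCV 4.12 (cv2) and the standard library are available. Lean on these libraries where they do the work, as an engineer would, in place of code of your own. Each camera call takes 0.05 s, during which the arm holds its last target. There are 200 camera calls.

TASK

Slide the loose aluminium sample rack, empty well towards the robot, between the rails of the free autosampler lane until it is fully home and the orange spring catch snaps behind it; press firmly enough for the click, but do not force the spring buffer behind it to the bottom. Then stand the loose green-capped vial upright in the rack's empty well. Keep rack and vial upright throughout and leave the other things on the bench where they are.

Things in the scene. Friction and masses are not known exactly. Their poses are not given: they have to be found in the camera images.
- bay: Fixed autosampler deck. Origin on the bench under the centre of a rack seated at mid depth setting (d = 0), on the free lane's centre line; x = insertion direction (away from the robot), y left, z up. The other fixed points use these axes. Deck top 12 mm above the bench, from x -205 mm. Steel rails along the lane, tops at z 38, inner faces at y +-33.5 (rack is 64 wide), right one from x -112.
- lane_start (a point): Point on the deck top, on the lane's centre line 195 mm before the seat (bay x -195). Lower the rack here, its centre over this point, level and in line with the lane: it is then clear of the catch, its overhang at the front is fine. Funnel cheeks widen the lane from y +-33.5 at bay x -112 to y +-46 mm at x -150. Slide from here along +x.
- gantry (a point): Underside centre of the fixed blue gantry bar across the lane: bay x 24 to 52, z 103 to 160 mm, y -174 to 88, posts at its ends. Rack with vials and handle passes under; a hand holding the handle can meet the bar before the end, so slide the rack part way (centre near bay x -70), let go and push on its back end face (z 12 to 50) with shut fingertips.
- buffer (a joint): Travel (m) of the spring plunger at the lane's end that the rack's front face meets: 0 = free, first touched at rack centre -4.5 mm + d, about 3 mm pressed when latched. 1 N at 0, 1.4 N more per mm; it pushes an unlatched rack out again and a latched one back on the catch. Beyond 10 mm (15 N) it is forced to the bottom: too hard.
- neighbour (a point): Top centre of the fixed, full neighbour rack's block, 50 mm above the bench, right of the free lane (bay y -147 to -83, x -68 to 66 mm); two white-capped vials up to z 99 and a blue handle stand on it. Not to be handled.
- rack_grip (a point): Loose rack: aluminium block 136 long (x), 64 wide (y), 38 mm tall, 0.26 to 0.42 kg. Point: centre of its blue handle, 60 mm above the underside, mid-block. Handle 30 long in x, 12 thick in y (grip across y), 38 to 72 mm up. x points to the end that goes in first, with a fixed white-capped vial (26 dia, at x +47, 87 mm up); z up.
- rack_well (a point): Centre of the mouth of the rack's empty round well, 30 mm diameter, 30 mm deep, open at the top of the block (38 mm above the underside, at x -47 mm of the rack). Same axes as the rack.
- vial_mid (a point): Loose brown vial with green cap, 26 mm diameter, 80 mm tall, standing on the bench, about 45 g. This point is its centre, half-way up (40 mm); z along its axis, up. Standing in the well its centre is 10 mm above the well's mouth and 50 mm stick out.
- rack: The loose rack; origin at the centre of its underside.
- vial: The loose vial; origin at the centre of its underside.
- catch (a joint): Orange spring catch in the left (+y) side of the lane, a ramp then a square face at bay x -69.5 mm + d; d, its depth setting (shared with the buffer), is -18 to +18 mm, not measured: feel for it. 0 = in the lane (start, and after the click), about 0.006 m while the rack slides past (sliding takes 2 to 8 N, steady push at the click 7 to 10 N in all, 12 N is enough; moving fast gives false peaks).
- brown_bottle: Bystander, leave it: brown glass bottle with black cap, 62 mm dia, 115 mm tall; origin at the centre of its underside.
- white_bottle: Bystander, leave it: white bottle with blue cap, 60 mm dia, 120 mm tall; origin at the centre of its underside.
- beaker: Bystander, leave it: open beaker, 68 mm dia, 75 mm tall; origin at the centre of its underside.
- cap_jar: Bystander, leave it: white jar with green lid, 60 mm dia, 60 mm tall; origin at the centre of its underside.
Things that resemble listed ones, but are neither listed nor needed, are in the scene too. Several things look just like the vial: the one meant starts farthest from the robot's base. Leave any yellow look-alike of the rack alone.

How it is judged (in metres and radians):
On the way, in this order (a step that is already met when the one before it is completed fails the run):
1. the rack is fully home in the lane and the catch has sprung back behind it (value of joint catch below 0.003 m and value of joint buffer above 0.0015 m and x of rack_grip in the frame of bay above -0.03 m and x of rack_well in the frame of bay below -0.02 m and z of rack_grip in the frame of bay below 0.075 m and angle between rack_grip's own z axis and vertical below 0.05 rad), for 0.2 s.
2. the vial stands in the rack's empty well (horizontal distance between vial_mid and rack_well below 0.006 m and z of vial_mid in the frame of rack_well below 0.015 m and angle between vial_mid's own z axis and vertical below 0.2 rad), for 0.2 s.
At the end, for the whole second after the job is handed in: Rack in the lane, well end to the robot, level (0.05 rad), buffer pressed (over 1.5 mm), catch sprung back (under 3 mm); vial in the well (within 6 mm of its centre, its middle under 15 mm above the mouth, tilt under 0.2 rad); both at rest (all of step 1 and all of step 2 and linear speed of each of rack, vial below 0.02 m/s); the robot touches nothing.
It fails at once if the spring buffer is forced to the bottom (beyond 10 mm) (value of joint buffer above 0.01 m).
It fails at once if the rack or the vial is tipped over (0.5 rad) (angle between any of rack_grip, vial_mid's own z axis and vertical above 0.5 rad).
It fails at once if a bystander is moved more than 30 mm (distance of any of brown_bottle, white_bottle, beaker, cap_jar from where it was at the start of the episode above 0.03 m).
It also fails if it takes over 72 s, if anything falls off the work surface, if the arm or the gripper's body presses on something with over 40 N, if the wrist force passes 120 N, or if a joint passes its speed limit or range.

## Working session

There is one attempt and no reset: what is moved stays moved. The work goes in short steps, Python scripts to look and compute and a tool call to move; the robot and the scene stay as the last step left them, time stands still between calls to the robot, and variables do not carry over. Pictures are saved under pics/ and viewed, at most 10 in all, crops included, and the job is handed in when it is done.

Besides the shell and the picture viewer there is one more tool, called after "Emit:" by a JSON object that holds its "method" and its "body". servo_tool: Moves the arm, as the interface text tells. Its arguments: {"type":"object","properties":{"steps":{"type":"array"}},"required":["steps"]}

```bash
mkdir -p pics
cat > h.py <<'E'
import numpy as np,cv2
from workcell import sensors,imaging,close_job
def grab(n):
    d=imaging.get_image(n); np.save(f'{n}_c.npy',d['color']); np.save(f'{n}_r.npy',d['range_z']); return d
def K(d):
    return 200/np.tan(np.radians(d['vertical_fov'])/2)
def cloud(d):
    f=K(d); z=d['range_z']; v,u=np.mgrid[:z.shape[0],:z.shape[1]]
    P=np.stack([(u-d['cx'])/f*z,(v-d['cy'])/f*z,z],-1)
    R=cv2.Rodrigues(np.array(d['rvec'],float))[0]
    return (P-np.array(d['tvec']).ravel())@R
def ray(d,u,v,h):
    f=K(d);R=cv2.Rodrigues(np.array(d['rvec'],float))[0];c=-R.T@np.array(d['tvec']).ravel()
    r=R.T@np.array([(u-d['cx'])/f,(v-d['cy'])/f,1]); return c+r*(h-c[2])/r[2]
E
python3 - <<'E'
from h import *
for n in('top','side'):
    d=grab(n); cv2.imwrite(f'pics/{n}0.png',d['color'])
    R=cv2.Rodrigues(np.array(d['rvec'],float))[0]
    print(n,K(d),d['cx'],d['cy'],-R.T@np.array(d['tvec']).ravel(),R[2])
o=sensors.get_obs();print(o)
E
```

```text
top 520.9995369863369 324.9072231694559 210.99503641388813 [ 155.81987968   10.76852981 1801.227591  ] [ 0.19959214  0.00584459 -0.97986163]
side 374.27089199452973 324.3875810724729 199.6230930235174 [495.77096162 830.97658417 886.00032457] [ 0.00768556 -0.70763113 -0.70654024]
{'t': 0.1, 'qpos': array([-1.33799097e+00,  4.23775966e-01,  1.63058018e+00,  5.13023437e-06,
        1.08863960e+00, -1.89981030e-02]), 'qvel': array([-1.69717284e-04, -1.57469162e-04,  1.00904121e-05, -1.12525641e-03,
       -5.72777449e-04, -5.72156863e-04]), 'joint_torque': array([-1.28053762e-03, -5.45615745e+01, -2.74325091e+01,  6.44641067e-02,
        1.88187312e-02, -1.69658114e-05]), 'ee_pos': array([ 155.63145969, -604.79707209,  221.98535855]), 'orientation': array([-3.11534239e+00, -3.94308873e-01,  2.27966773e-04]), 'ft_force': array([ 0.66530981, -0.34574556, -0.51960766]), 'moment': array([ 0.01404335,  0.01352221, -0.0264613 ]), 'grasp_force': 0.0, 'width': 87.95026218482559}
```

View pics/top0.png

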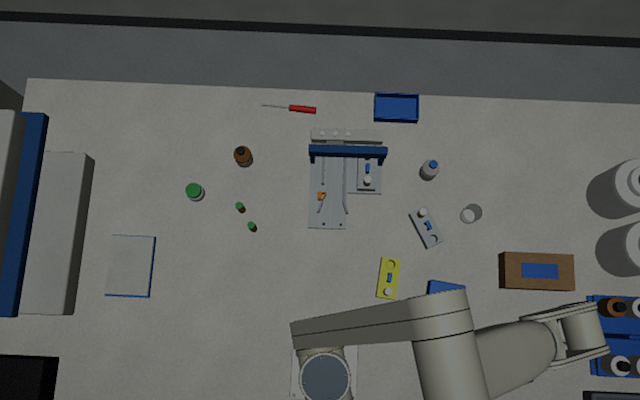

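View pics/side0.png

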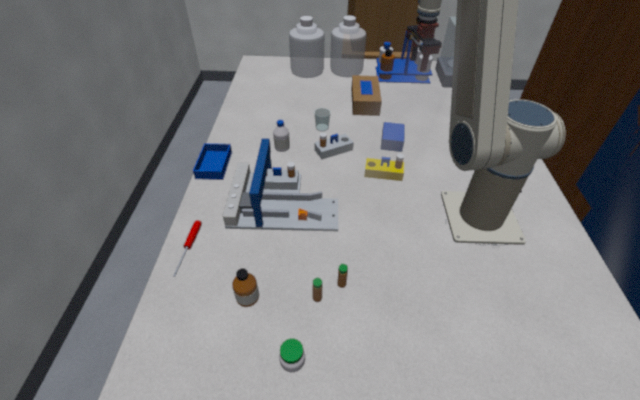

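The top view shows the loose rack near px (425,228), its white vial at (422,212) and its empty well at (432,240). The yellow look-alike is at (388,278), and the lane runs about x 310-347 with the orange catch at (321,196). There are two green-capped candidates, (239,207) and (252,226). The first is farther from the base, so it is the likely target; I'll confirm that in a crop with measurements.

```bash
cat > m.py <<'E'
from h import *
T=grab('top');S=grab('side')
def comps(d,mask,name,amin,zr=None):
    P=cloud(d)
    n,l,s,c=cv2.connectedComponentsWithStats(mask.astype(np.uint8))
    for i in range(1,n):
        if s[i,4]<amin: continue
        q=P[(l==i)&(d['range_z']>0)]
        if len(q) and 250<np.median(q[:,0])<1000: print(name,c[i].round(1),s[i,4],'med',np.median(q,0).round(1),'min',np.percentile(q,3,axis=0).round(),'max',np.percentile(q,97,axis=0).round())
for nm,d in(('T',T),('S',S)):
    hsv=cv2.cvtColor(d['color'],cv2.COLOR_BGR2HSV);H,s,v=cv2.split(hsv)
    comps(d,(H>50)&(H<80)&(s>120)&(v>40),nm+'green',8)
    comps(d,(H>5)&(H<18)&(s>170)&(v>120),nm+'orange',5)
    comps(d,(H>100)&(H<125)&(s>130)&(v>50),nm+'blue',8)
    P=cloud(d)
    # rack top plane
    for lo,hi,b,t in((30,46,'racktop',(500,800,-400,-200)),):
        m=(P[...,2]>lo)&(P[...,2]<hi)&(P[...,0]>t[0])&(P[...,0]<t[1])&(P[...,1]>t[2])&(P[...,1]<t[3])&(d['range_z']>0)
        n,l,st,c=cv2.connectedComponentsWithStats(m.astype(np.uint8))
        for i in range(1,n):
            if st[i,4]>60:
                q=P[l==i]; print(nm,b,c[i],st[i,4],q.mean(0).round(1),cv2.minAreaRect(q[:,:2].astype(np.float32)))
    # bench height check
    print(nm,'bench z',np.median(P[225:230,275:295,2]) if nm=='T' else np.median(P[300:320,400:430,2]))
A=cv2.resize(T['color'][90:310,220:490],None,fx=2.9,fy=2.7,interpolation=cv2.INTER_CUBIC);cv2.imwrite('pics/topc.png',cv2.convertScaleAbs(A,alpha=1.5))
A=cv2.resize(S['color'][110:310,190:450],None,fx=3,fy=3,interpolation=cv2.INTER_CUBIC);cv2.imwrite('pics/sidec.png',A)
E
python3 m.py
```

```text
Tgreen [192.9 189.9] 168 med [563.6 477.2  61.4] min [542. 456.  52.] max [585. 500.  70.]
Tgreen [238.7 205.1] 35 med [513.5 312.2  80.5] min [504. 304.  73.] max [523. 322.  87.]
Tgreen [250.8 224.9] 38 med [447.  267.4  78.7] min [439. 258.  66.] max [459. 277.  86.]
Torange [319.1 193.9] 16 med [572.4  44.3  47.3] min [565.  39.  39.] max [581.  48.  53.]
Tblue [395.9 106.8] 1026 med [ 921.2 -220.7    7.1] min [ 867. -293.   -2.] max [ 963. -143.   45.]
Tblue [ 19.5 211.7] 3336 med [393.5 831.  438.1] min [142. 812. 432.] max [663. 853. 444.]
Tblue [347.5 149. ] 580 med [701.7 -42.7 159.8] min [ 691. -165.  152.] max [714.  76. 168.]
Tblue [432.9 163.9] 45 med [ 675.1 -334.   120.6] min [ 667. -345.  109.] max [ 687. -325.  126.]
Tblue [367.  167.5] 24 med [ 666.4 -116.4   82.2] min [ 654. -120.   73.] max [ 677. -112.   89.]
Tblue [428.  224.6] 30 med [ 477.5 -328.4   70.8] min [ 467. -338.   55.] max [ 489. -318.   78.]
Tblue [152.6 256.8] 12 med [332.1 608.    5.7] min [323. 606.   1.] max [345. 610.  13.]
Tblue [151.6 265.8] 12 med [301.1 607.6   7.5] min [292. 604.  -1.] max
[... 1143 characters left out ...]
63. -644.   75.]
Sblue [279.8 122.6] 28 med [ 677.5 -327.6  118.3] min [ 670. -343.  109.] max [ 686. -321.  121.]
Sblue [333.5 137. ] 25 med [ 481.8 -326.2   64.8] min [ 470. -334.   52.] max [ 489. -318.   72.]
Sblue [259.1 179.9] 787 med [700.3  25.2 157.4] min [ 690. -157.   36.] max [713.  85. 161.]
Sblue [212.  161.2] 1017 med [ 921.2 -224.5   13.3] min [ 865. -298.    2.] max [ 961. -139.   40.]
Sblue [276.8 170.9] 51 med [ 666.3 -114.    70.7] min [ 656. -117.   55.] max [ 678. -110.   82.]
S racktop [321.95959596 146.02020202] 99 [ 522.2 -303.3   37. ] ((512.3358154296875, -311.18878173828125), (61.13530731201172, 69.39794158935547), 26.68770408630371)
S bench z -0.43564031830504946
```

View pics/topc.png

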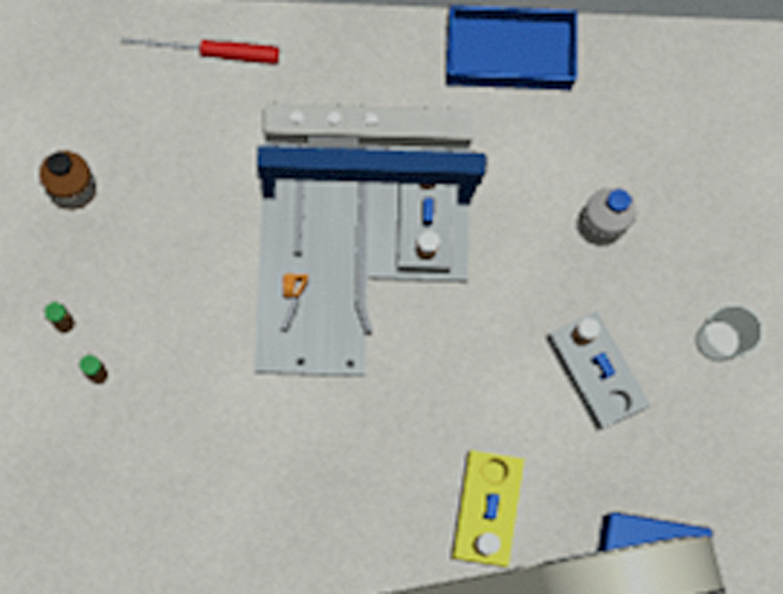

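View pics/sidec.png

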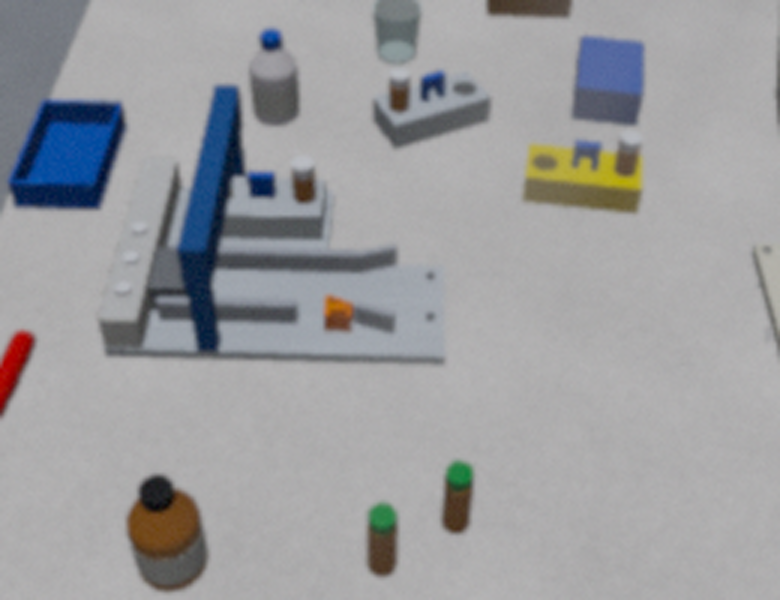

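The enlarged crops confirm the target vial: the one at top px (239,207), world about (514,314), is 602 mm from the base. Its look-alike at (252,226) is 523 mm away. The grey rack lies with its white vial away from the robot and its well nearer to it. Next I'll get the bay and rack poses precisely.

```bash
cat > m2.py <<'E'
from h import *
D={n:grab(n) for n in('top','side')}
C={n:cloud(D[n]) for n in D}
def sel(n,x0,x1,y0,y1,z0,z1):
    P=C[n];ok=(D[n]['range_z']>0)
    m=ok&(P[...,0]>x0)&(P[...,0]<x1)&(P[...,1]>y0)&(P[...,1]<y1)&(P[...,2]>z0)&(P[...,2]<z1)
    return P[m],m
def rect(q): 
    (c,s,a)=cv2.minAreaRect(q[:,:2].astype(np.float32)); return np.round(c,1),np.round(s,1),round(a,2)
for n in D:
    print(n)
    q,_=sel(n,670,730,-200,110,152,172);print(' gantry top',len(q),rect(q),q.mean(0).round(1))
    q,_=sel(n,400,680,-80,90,7,18);print(' deck',len(q),q[:,2].mean().round(1),np.percentile(q,[1,50,99],axis=0).round(1).tolist())
    # rail points: fit y vs x
    for a,b in((-70,0),(0,70)):
        q,_=sel(n,565 if b<50 else 605,675,a,b,31,44)
        if len(q)>10:
            p=np.polyfit(q[:,0],q[:,1],1);print(' rail',len(q),q.mean(0).round(1),'slope',p[0].round(4),'y rng',np.percentile(q[:,1],[3,97]).round(1),'x',q[:,0].min().round(),q[:,0].max().round())
    q,_=sel(n,560,690,-165,-50,45,56);print(' neigh top',len(q),rect(q),q.mean(0).round(1))
    q,m=sel(n,390,590,-420,-230,30,44);print(' rack',len(q),rect(q),q.mean(0).round(1))
    q,m=sel(n,390,590,-420,-230,15,120);print(' rack all',len(q),rect(q))
    q,m=sel(n,390,590,-420,-230,80,100);print(' rack vialcap',len(q),q.mean(0).round(1))
    q,m=sel(n,455,505,-360,-300,62,80);print(' handle',len(q),rect(q),q.mean(0).round(1))
    hs=cv2.cvtColor(D[n]['color'],cv2.COLOR_BGR2GRAY);q,m=sel(n,400,470,-410,-290,-20,60);
    P=C[n]; d=(m&(hs<70)); q=P[d]; print(' dark',d.sum(),[ (int(u),int(v),P[v,u].round().tolist()) for v,u in np.argwhere(d)][:25])
E
python3 m2.py
```

```text
top
 gantry top 667 (array([704.2, -42.6]), array([ 31.9, 257.8]), 0.92) [703.5 -42.5 160.3]
 deck 1793 12.3 [[416.2, -77.1, 7.1], [563.6, 8.8, 12.3], [677.9, 82.9, 17.8]]
 rail 75 [619.9 -40.   37.8] slope -0.0003 y rng [-44.8 -35.3] x 567.0 673.0
 rail 45 [643.4  37.3  37.7] slope 0.0451 y rng [32.8 41.9] x 616.0 671.0
 neigh top 295 (array([ 644.5, -116. ]), array([90.2, 63.4]), 1.5) [ 642.5 -115.3   50.5]
 rack 514 (array([ 479.4, -327.7]), array([136.3,  66.5]), 27.25) [ 476.4 -327.8   37.6]
 rack all 753 (array([ 479.8, -328.3]), array([136.4,  68. ]), 27.69)
 rack vialcap 48 [ 517.4 -306.8   86.7]
 handle 33 (array([ 479.4, -328.7]), array([28.9, 13.9]), 32.66) [ 478.9 -327.9   70.8]
 dark 61 [(427, 228, [468.0, -328.0, 57.0]), (416, 229, [469.0, -296.0, 25.0]), (417, 229, [467.0, -298.0, 35.0]), (427, 229, [466.0, -329.0, 49.0]), (428, 229, [465.0, -332.0, 53.0]), (429, 229, [469.0, -339.0, 37.0]), (416, 230, [468.0, -299.0, 8.0]), (417, 230, [465.0, -300.0, 24.0]), (427, 230, [464.0, -331.0, 43.0]), (417, 231, [464.0, -302.0, 12.0]), (418, 231, [461.0, -302.0, 29.0]), (417, 
[... 497 characters left out ...]
p 543 (array([704.1, -45.2]), array([ 28.8, 263.2]), 0.38) [703.  -32.2 158.6]
 deck 1770 11.5 [[463.3, -75.6, 7.5], [563.5, 20.1, 11.3], [677.1, 80.8, 17.1]]
 rail 115 [620.6 -40.9  36.3] slope -0.0061 y rng [-48.  -35.5] x 565.0 673.0
 rail 72 [646.9  36.3  36. ] slope -0.0213 y rng [28.6 41.8] x 616.0 674.0
 neigh top 256 (array([ 644.5, -118.6]), array([90.6, 69. ]), 0.08) [ 643.3 -108.8   49.4]
 rack 324 (array([ 477.1, -329.3]), array([138.9,  75.1]), 28.99) [ 476.4 -322.8   36.5]
 rack all 611 (array([ 477.1, -329. ]), array([139.3,  75.1]), 29.24)
 rack vialcap 29 [ 519.  -305.4   85.9]
 handle 30 (array([ 478.5, -329.3]), array([31.9, 11.3]), 21.25) [ 479.7 -327.9   68.3]
 dark 0 []
```

Bay origin is about (666,-1.2) with yaw ≈ 0. Rack centre is about (479.3,-328.2) with yaw ≈ 27.7°. The measured sizes agree with the given ones: 136x66 for the block, heights 38 and 87, gantry top at 160. I'm moving above the handle.

Emit:
{"method": "servo_tool", "body": {"steps": [[[0.0203,0.0173,-0.002],[0,0,0.83],1],[[0.0203,0.0173,-0.002],[0,0,0.83],1],[[0.0203,0.0173,-0.002],[0,0,0.83],1],[[0.0203,0.0173,-0.002],[0,0,0.83],1],[[0.0203,0.0173,-0.002],[0,0,0.83],1],[[0.0203,0.0173,-0.002],[0,0,0.83],1],[[0.0203,0.0173,-0.002],[0,0,0.83],1],[[0.0203,0.0173,-0.002],[0,0,0.83],1]]}}

```text
t: 0.97
ee_pos: [319.0, -465.9, 206.6]
orientation: [3.088, 0.575, 0.0]
ft_force: [1.2, 0.4, -0.3]
width: 88.1
grasp_force: 0.0
```

Emit:
{"method": "servo_tool", "body": {"steps": [[[0.0202,0.0173,-0.002],[0,0,0.83],1],[[0.0202,0.0173,-0.002],[0,0,0.83],1],[[0.0202,0.0173,-0.002],[0,0,0.83],1],[[0.0202,0.0173,-0.002],[0,0,0.83],1],[[0.0202,0.0173,-0.002],[0,0,0.83],1],[[0.0202,0.0173,-0.002],[0,0,0.83],1],[[0.0202,0.0173,-0.002],[0,0,0.83],1],[[0.0202,0.0173,-0.002],[0,0,0.83],1]]}}

```text
t: 1.63
ee_pos: [480.7, -327.5, 190.6]
orientation: [3.05, 0.753, 0.0]
ft_force: [0.2, -0.2, 0.1]
width: 87.7
grasp_force: 0.0
```

Emit:
{"method": "servo_tool", "body": {"steps": [[[-0.0012,-0.0005,-0.02],[0,0,0],1],[[0,0,-0.02],[0,0,0],1],[[0,0,-0.02],[0,0,0],1],[[0,0,-0.02],[0,0,0],1],[[0,0,-0.02],[0,0,0],1],[[0,0,-0.02],[0,0,0],1],[[0,0,-0.017],[0,0,0],1],[[0,0,-0.01],[0,0,0],1]]}}

```text
t: 2.3
ee_pos: [477.7, -328.4, 41.8]
orientation: [-3.048, -0.752, 0.002]
ft_force: [0.1, 0.7, 0.5]
width: 88.0
grasp_force: 0.0
```

Emit:
{"method": "servo_tool", "body": {"steps": [[[0,0,0],[0,0,0],-1],[[0,0,0],[0,0,0],-1],[[0,0,0],[0,0,0],-1],[[0,0,0],[0,0,0],-1],[[0,0,0],[0,0,0],-1],[[0,0,0],[0,0,0],-1],[[0,0,0],[0,0,0],-1],[[0,0,0],[0,0,0],-1]]}}

```text
t: 2.97
ee_pos: [478.7, -329.1, 44.0]
orientation: [3.05, 0.752, 0.001]
ft_force: [0.9, 0.2, -0.0]
width: 37.7
grasp_force: 0.0
```

Emit:
{"method": "servo_tool", "body": {"steps": [[[0,0,0],[0,0,0],-1],[[0,0,0],[0,0,0],-1],[[0,0,0],[0,0,0],-1],[[0,0,0],[0,0,0],-1],[[0,0,0],[0,0,0],-1],[[0,0,0],[0,0,0],-1],[[0,0,0],[0,0,0],-1],[[0,0,0],[0,0,0],-1]]}}

```text
t: 3.63
ee_pos: [478.4, -328.8, 43.5]
orientation: [-3.05, -0.752, 0.0]
ft_force: [0.6, 0.2, -2.9]
width: 11.6
grasp_force: 30.0
```

Emit:
{"method": "servo_tool", "body": {"steps": [[[0,0,0.005],[0,0,0],-1],[[0,0,0.01],[0,0,0],-1],[[0,0,0.015],[0,0,0],-1],[[0,0,0.015],[0,0,0],-1],[[0,0,0.015],[0,0,0],-1],[[0,0,0.015],[0,0,0],-1],[[0,0,0.01],[0,0,0],-1],[[0,0,0.005],[0,0,0],-1]]}}

```text
t: 4.3
ee_pos: [479.2, -329.5, 135.8]
orientation: [3.048, 0.752, 0.003]
ft_force: [0.5, -0.6, -3.4]
width: 11.9
grasp_force: 30.0
```

Emit:
{"method": "servo_tool", "body": {"steps": [[[-0.0008,0.0105,0],[0,0,-1.0],-1],[[-0.0008,0.0205,0],[0,0,-1.8],-1],[[-0.0008,0.0225,0],[0,0,-1.8],-1],[[-0.0008,0.0225,0],[0,0,-1.8],-1],[[-0.0008,0.0225,0],[0,0,-1.8],-1],[[-0.0008,0.0225,0],[0,0,-1.8],-1],[[-0.0008,0.0225,0],[0,0,-1.8],-1],[[-0.0008,0.0225,0],[0,0,-1.8],-1]]}}

```text
t: 4.97
ee_pos: [471.7, -161.8, 133.6]
orientation: [-3.118, -0.383, 0.001]
ft_force: [0.7, 0.2, -1.6]
width: 11.6
grasp_force: 30.0
```

Emit:
{"method": "servo_tool", "body": {"steps": [[[-0.0002,0.0225,0],[0,0,-1.8],-1],[[-0.0002,0.0225,0],[0,0,-1.8],-1],[[-0.0002,0.0225,0],[0,0,-1.8],-1],[[-0.0002,0.0225,0],[0,0,-1.8],-1],[[-0.0002,0.0225,0],[0,0,-1.8],-1],[[-0.0002,0.0225,0],[0,0,-1.8],-1],[[0,0.0175,0],[0,0,-1.8],-1],[[0,0.0085,0],[0,0,-1.5],-1]]}}

```text
t: 5.63
ee_pos: [470.5, -0.2, 133.6]
orientation: [-3.141, 0.0, 0.001]
ft_force: [0.4, -0.1, -2.4]
width: 11.8
grasp_force: 30.0
```

Run:
```python
from h import *
for n in('top','side'):
    d=grab(n);P=cloud(d);ok=d['range_z']>0
    def q(x0,x1,y0,y1,z0,z1): return P[ok&(P[...,0]>x0)&(P[...,0]<x1)&(P[...,1]>y0)&(P[...,1]<y1)&(P[...,2]>z0)&(P[...,2]<z1)]
    for z in((120,140),(170,190),(85,140)):
        a=q(380,560,-60,60,*z)
        if len(a)>5: print(n,z,len(a),cv2.minAreaRect(a[:,:2].astype(np.float32)),a.mean(0).round(1))
o=sensors.get_obs();print(o['ee_pos'],o['orientation'])
d=imaging.get_image('side');cv2.imwrite('pics/s2.png',cv2.resize(d['color'][110:310,190:450],None,fx=3,fy=3))
```

```text
side (120, 140) 518 ((469.27362060546875, 1.5359878540039062), (135.97454833984375, 68.00572967529297), 1.4792035818099976) [467.7  11.7 127.5]
side (170, 190) 52 ((516.4696044921875, 0.6648321151733398), (23.391633987426758, 23.690462112426758), 87.1865463256836) [516.6   2.  175.4]
side (85, 140) 890 ((469.2546081542969, 2.2726173400878906), (135.97454833984375, 69.47948455810547), 1.4792035818099976) [466.3  17.9 118.3]
[470.63139282  -0.79938242 133.63246014] [-3.14147573e+00 -3.23674143e-03  6.78200506e-04]
```

View pics/s2.png

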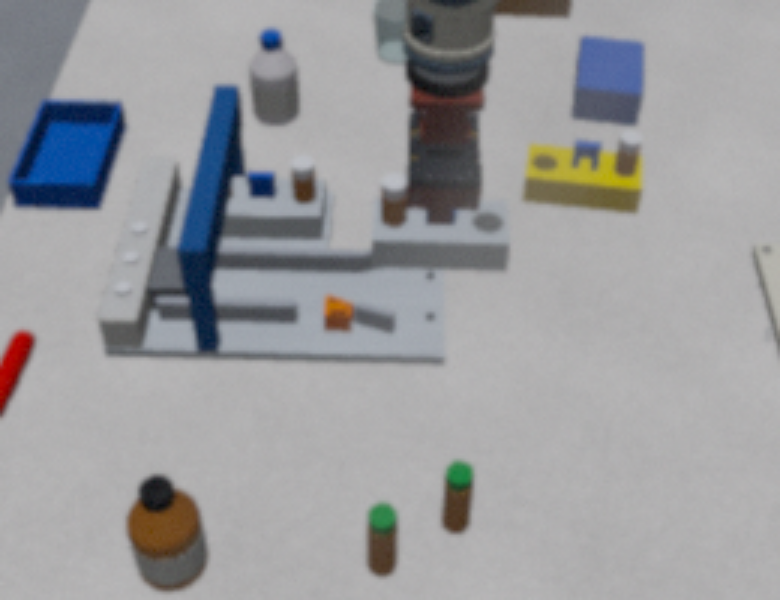

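The rack hangs level above the lane: block at crop px (440,235), well (488,222) towards the robot, vial (393,200) in front. I'm lowering it.

Emit:
{"method": "servo_tool", "body": {"steps": [[[0,-0.0007,-0.01],[0,0,0],-1],[[0,0,-0.013],[0,0,0],-1],[[0,0,-0.013],[0,0,0],-1],[[0,0,-0.013],[0,0,0],-1],[[0,0,-0.01],[0,0,0],-1],[[0,0,-0.008],[0,0,0],-1],[[0,0,-0.005],[0,0,0],-1],[[0,0,-0.003],[0,0,0],-1]]}}

```text
t: 6.45
ee_pos: [470.7, -3.0, 57.9]
orientation: [-3.142, 0.0, 0.001]
ft_force: [-0.7, 0.0, -1.7]
width: 12.0
grasp_force: 30.0
```

Emit:
{"method": "servo_tool", "body": {"steps": [[[0,0,-0.0005],[0,0,0],-1],[[0,0,-0.0005],[0,0,0],-1],[[0,0,-0.0005],[0,0,0],-1],[[0,0,-0.0005],[0,0,0],-1],[[0,0,0],[0,0,0],-1],[[0,0,0],[0,0,0],-1],[[0,0,0],[0,0,0],-1],[[0,0,0],[0,0,0],-1]]}}

```text
t: 7.12
ee_pos: [471.0, -2.6, 56.8]
orientation: [3.142, 0.0, 0.0]
ft_force: [0.3, -0.1, -2.9]
width: 11.8
grasp_force: 30.0
```

Emit:
{"method": "servo_tool", "body": {"steps": [[[0,0.0014,-0.0004],[0,0,0],-1],[[0,0,-0.0004],[0,0,0],-1],[[0,0,-0.0004],[0,0,0],-1],[[0,0,-0.0004],[0,0,0],-1],[[0,0,0],[0,0,0],-1],[[0,0,0],[0,0,0],-1],[[0,0,0],[0,0,0],-1],[[0,0,0],[0,0,0],-1]]}}

```text
t: 7.78
ee_pos: [470.9, -1.3, 55.4]
orientation: [3.142, 0.0, 0.0]
ft_force: [-2.4, -0.2, 5.6]
width: 11.9
grasp_force: 30.0
```

Emit:
{"method": "servo_tool", "body": {"steps": [[[0,0,0.0004],[0,0,0],-1],[[0.003,0,0],[0,0,0],-1],[[0.003,0,0],[0,0,0],-1],[[0.003,0,0],[0,0,0],-1],[[0.003,0,0],[0,0,0],-1],[[0.003,0,0],[0,0,0],-1],[[0.003,0,0],[0,0,0],-1],[[0.003,0,0],[0,0,0],-1]]}}

```text
t: 8.45
ee_pos: [488.1, -2.2, 55.3]
orientation: [3.14, 0.0, -0.013]
ft_force: [-7.9, -8.6, 9.4]
width: 11.7
grasp_force: 30.0
```

Emit:
{"method": "servo_tool", "body": {"steps": [[[0.003,0,0],[0,0,0],-1],[[0.003,0,0],[0,0,0],-1],[[0.003,0,0],[0,0,0],-1],[[0.003,0,0],[0,0,0],-1],[[0.003,0,0],[0,0,0],-1],[[0.003,0,0],[0,0,0],-1],[[0.003,0,0],[0,0,0],-1],[[0.003,0,0],[0,0,0],-1]]}}

```text
t: 9.12
ee_pos: [512.0, -2.6, 55.3]
orientation: [3.14, 0.001, -0.013]
ft_force: [-15.5, -9.5, 16.6]
width: 11.8
grasp_force: 30.0
```

Emit:
{"method": "servo_tool", "body": {"steps": [[[0,-0.0004,0.0004],[0,0,0],-1],[[0,-0.0004,0.0003],[0,0,0],-1],[[0,-0.0002,0],[0,0,0],-1],[[0,0,0],[0,0,0],-1],[[0,0,0],[0,0,0],-1],[[0,0,0],[0,0,0],-1],[[0,0,0],[0,0,0],-1],[[0,0,0],[0,0,0],-1]]}}

```text
t: 9.78
ee_pos: [513.2, -3.0, 55.4]
orientation: [3.141, 0.0, -0.01]
ft_force: [-7.9, -5.7, 2.7]
width: 11.4
grasp_force: 30.0
```

Emit:
{"method": "servo_tool", "body": {"steps": [[[0,-0.0006,0.0002],[0,0,0],-1],[[0,-0.0004,0],[0,0,0],-1],[[0.002,0,0],[0,0,0],-1],[[0.002,0,0],[0,0,0],-1],[[0.002,0,0],[0,0,0],-1],[[0.002,0,0],[0,0,0],-1],[[0.002,0,0],[0,0,0],-1],[[0.002,0,0],[0,0,0],-1]]}}

```text
t: 10.45
ee_pos: [527.2, -4.1, 55.7]
orientation: [3.141, -0.0, -0.004]
ft_force: [-2.6, -5.5, -2.0]
width: 11.6
grasp_force: 30.0
```

Emit:
{"method": "servo_tool", "body": {"steps": [[[0.003,-0.0004,0],[0,0,0],-1],[[0.003,-0.0004,0],[0,0,0],-1],[[0.003,0,0],[0,0,0],-1],[[0.003,0,0],[0,0,0],-1],[[0.003,0,0],[0,0,0],-1],[[0.003,0,0],[0,0,0],-1],[[0.003,0,0],[0,0,0],-1],[[0.003,0,0],[0,0,0],-1]]}}

```text
t: 11.12
ee_pos: [551.3, -4.9, 55.6]
orientation: [3.141, 0.0, -0.004]
ft_force: [-2.3, -5.6, -2.2]
width: 12.1
grasp_force: 30.0
```

Emit:
{"method": "servo_tool", "body": {"steps": [[[0.003,0,0],[0,0,0],-1],[[0.003,0,0],[0,0,0],-1],[[0.003,0,0],[0,0,0],-1],[[0.003,0,0],[0,0,0],-1],[[0.003,0,0],[0,0,0],-1],[[0.003,0,0],[0,0,0],-1],[[0.003,0,0],[0,0,0],-1],[[0.003,0,0],[0,0,0],-1]]}}

```text
t: 11.78
ee_pos: [575.3, -5.0, 55.6]
orientation: [3.14, 0.001, -0.003]
ft_force: [-1.6, -5.7, -2.2]
width: 11.9
grasp_force: 30.0
```

Emit:
{"method": "servo_tool", "body": {"steps": [[[0.003,0,0],[0,0,0],-1],[[0.003,0,0],[0,0,0],-1],[[0.003,0,0],[0,0,0],-1],[[0.003,0,0],[0,0,0],-1],[[0.003,0,0],[0,0,0],-1],[[0.003,0,0],[0,0,0],-1],[[0,0,0],[0,0,0],-1],[[0,0,0],[0,0,0],0]]}}

```text
t: 12.45
ee_pos: [594.3, -4.3, 56.1]
orientation: [3.142, -0.0, 0.0]
ft_force: [-0.4, 0.0, 0.6]
width: 15.6
grasp_force: 0.0
```

Emit:
{"method": "servo_tool", "body": {"steps": [[[0,0,0],[0,0,0],-0.2],[[0,0,0],[0,0,0],-0.2],[[0,0,0],[0,0,0],-0.2],[[0,0,0],[0,0,0],-0.2],[[0,0,0.01],[0,0,0],-0.2],[[0,0,0.02],[0,0,0],-0.2],[[0,0,0.03],[0,0,0],-0.2],[[0,0,0.03],[0,0,0],-0.2]]}}

```text
t: 13.12
ee_pos: [593.3, -3.9, 147.4]
orientation: [-3.141, -0.0, 0.002]
ft_force: [0.6, 0.5, 1.3]
width: 34.9
grasp_force: 0.0
```

Emit:
{"method": "servo_tool", "body": {"steps": [[[-0.01,0.0003,0],[0,0,0],-1],[[-0.02,0.0005,0],[0,0,0],-1],[[-0.02,0.0005,0],[0,0,0],-1],[[-0.02,0.0005,0],[0,0,0],-1],[[-0.015,0,0],[0,0,0],-1],[[-0.006,0,0],[0,0,0],-1],[[0,0,-0.015],[0,0,0],-1],[[0,0,-0.02],[0,0,0],-1]]}}

```text
t: 13.78
ee_pos: [504.5, -2.2, 112.9]
orientation: [3.142, 0.0, 0.008]
ft_force: [-0.6, -0.5, -1.0]
width: 0.4
grasp_force: 0.0
```

Emit:
{"method": "servo_tool", "body": {"steps": [[[0,0,-0.02],[0,0,0],-1],[[0,0,-0.02],[0,0,0],-1],[[0,0,-0.02],[0,0,0],-1],[[0,0,-0.012],[0,0,0],-1],[[0,0,-0.008],[0,0,0],-1],[[0,0,-0.003],[0,0,0],-1],[[0,0,0],[0,0,0],-1],[[0,0,0],[0,0,0],-1]]}}

```text
t: 14.45
ee_pos: [503.5, -2.3, 28.9]
orientation: [3.142, 0.0, 0.001]
ft_force: [-0.7, 0.5, -0.2]
width: 0.6
grasp_force: 0.0
```

Run:
```python
from h import *
for n in('top','side'):
    d=grab(n);P=cloud(d);ok=d['range_z']>0
    def q(x0,x1,y0,y1,z0,z1): return P[ok&(P[...,0]>x0)&(P[...,0]<x1)&(P[...,1]>y0)&(P[...,1]<y1)&(P[...,2]>z0)&(P[...,2]<z1)]
    for z in((45,55),(76,90),(94,104)):
        a=q(515,670,-50,50,*z)
        if len(a)>5: print(n,z,len(a),cv2.minAreaRect(a[:,:2].astype(np.float32)),a.mean(0).round(1),np.percentile(a,[1,99],axis=0).round())
    print((d['range_z'][190:260,300:360]==0).sum())
o=sensors.get_obs();print(o['ee_pos'],o['ft_force'],o['width'])
d=imaging.get_image('side');cv2.imwrite('pics/s3.png',cv2.resize(d['color'][130:260,200:400],None,fx=4,fy=4))
```

```text
top (45, 55) 99 ((643.597900390625, -0.5565872192382812), (43.64968490600586, 80.0339126586914), 6.144410133361816) [643.4  -5.4  50.2] [[626. -39.  45.]
 [662.  38.  55.]]
top (76, 90) 9 ((631.3270263671875, -2.4155845642089844), (24.14299964904785, 7.930935859680176), 87.4414291381836) [631.1  -5.9  84.2] [[627. -15.  77.]
 [636.   9.  90.]]
top (94, 104) 35 ((641.9671020507812, -2.653982162475586), (22.84116554260254, 22.395002365112305), 67.88755798339844) [641.9  -3.7  98.1] [[629. -14.  94.]
 [653.   9. 103.]]
17
side (45, 55) 435 ((593.71435546875, 4.649837493896484), (132.6212158203125, 85.80941009521484), 1.385099172592163) [596.6   3.4  49.3] [[530. -37.  45.]
 [659.  41.  54.]]
side (76, 90) 71 ((614.8084716796875, -2.2733936309814453), (74.32241821289062, 16.657310485839844), 7.061098575592041) [612.6  -0.8  82.6] [[578. -12.  77.]
 [652.   9.  90.]]
side (94, 104) 45 ((640.352294921875, -3.1214380264282227), (21.683849334716797, 28.420246124267578), 6.832452774047852) [639.7  -3.4  98. ] [[629. -17.  95.]
 [652.  10. 101.]]
18
[503.66349659  -2.26324664  29.18508838] [ 0.16693713 -0.30986991 -0.09852216] 0.7325553706301267
```

View pics/s3.png

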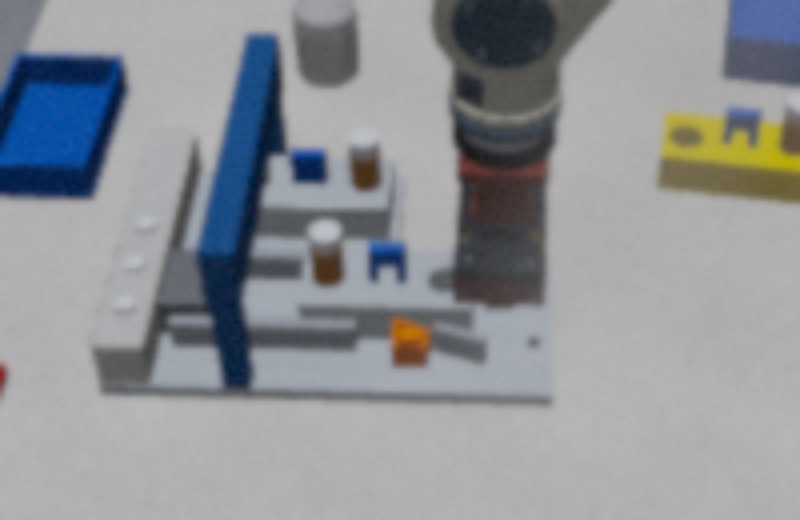

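The picture shows the rack seated in the lane at crop px (385,270), centre x ≈ 594. The orange catch at (410,342) is held beside it, and the shut fingers at (500,290) stand behind the rack. I'm pushing now.

Emit:
{"method": "servo_tool", "body": {"steps": [[[0.003,0,0],[0,0,0],-1],[[0.003,0,0],[0,0,0],-1],[[0.003,0,0],[0,0,0],-1],[[0.003,0,0],[0,0,0],-1],[[0.003,0,0],[0,0,0],-1],[[0.003,0,0],[0,0,0],-1],[[0.003,0,0],[0,0,0],-1],[[0.003,0,0],[0,0,0],-1]]}}

```text
t: 15.27
ee_pos: [524.1, -2.1, 28.1]
orientation: [-3.141, -0.0, 0.01]
ft_force: [-9.0, 0.8, 7.4]
width: 0.3
grasp_force: 4.4
```

Emit:
{"method": "servo_tool", "body": {"steps": [[[0.003,0,0],[0,0,0],-1],[[0.003,0,0],[0,0,0],-1],[[0.003,0,0],[0,0,0],-1],[[0.003,0,0],[0,0,0],-1],[[0.003,0,0],[0,0,0],-1],[[0.003,0,0],[0,0,0],-1],[[0.002,0,0],[0,0,0],-1],[[0.002,0,0],[0,0,0],-1]]}}

```text
t: 15.93
ee_pos: [545.9, -1.9, 28.0]
orientation: [-3.141, -0.0, 0.011]
ft_force: [-9.9, 2.6, 8.6]
width: 0.4
grasp_force: 4.9
```

Emit:
{"method": "servo_tool", "body": {"steps": [[[0.001,0,0],[0,0,0],-1],[[0.001,0,0],[0,0,0],-1],[[0.001,0,0],[0,0,0],-1],[[0.001,0,0],[0,0,0],-1],[[0.001,0,0],[0,0,0],-1],[[0.001,0,0],[0,0,0],-1],[[0.001,0,0],[0,0,0],-1],[[0.001,0,0],[0,0,0],-1]]}}

```text
t: 16.6
ee_pos: [553.6, -1.9, 28.0]
orientation: [-3.141, -0.0, 0.011]
ft_force: [-9.8, 2.8, 8.6]
width: 0.4
grasp_force: 4.9
```

Emit:
{"method": "servo_tool", "body": {"steps": [[[0,0,0.0005],[0,0,0],-1],[[0,0,0.0003],[0,0,0],-1],[[0,0,0],[0,0,0],-1],[[0,0,0],[0,0,0],-1],[[0.0005,0,0],[0,0,0],-1],[[0.0005,0,0],[0,0,0],-1],[[0.0005,0,0],[0,0,0],-1],[[0.0005,0,0],[0,0,0],-1]]}}

```text
t: 17.27
ee_pos: [556.1, -1.8, 28.2]
orientation: [-3.141, -0.0, 0.01]
ft_force: [-6.6, 2.2, -0.7]
width: 0.5
grasp_force: 3.0
```

Emit:
{"method": "servo_tool", "body": {"steps": [[[0.001,0,0],[0,0,0],-1],[[0.001,0,0],[0,0,0],-1],[[0.001,0,0],[0,0,0],-1],[[0.001,0,0],[0,0,0],-1],[[0.001,0,0],[0,0,0],-1],[[0.001,0,0],[0,0,0],-1],[[0.001,0,0],[0,0,0],-1],[[0.001,0,0],[0,0,0],-1]]}}

```text
t: 17.93
ee_pos: [564.0, -1.8, 28.1]
orientation: [-3.141, -0.0, 0.01]
ft_force: [-6.4, 2.8, -0.1]
width: 0.2
grasp_force: 3.1
```

Emit:
{"method": "servo_tool", "body": {"steps": [[[0.0006,0,0],[0,0,0],-1],[[0.0006,0,0],[0,0,0],-1],[[0.0006,0,0],[0,0,0],-1],[[0.0006,0,0],[0,0,0],-1],[[0.0006,0,0],[0,0,0],-1],[[0.0006,0,0],[0,0,0],-1],[[0.0006,0,0],[0,0,0],-1],[[0.0006,0,0],[0,0,0],-1]]}}

```text
t: 18.6
ee_pos: [568.8, -1.7, 28.1]
orientation: [-3.141, -0.0, 0.01]
ft_force: [-6.1, 3.2, -0.4]
width: 0.6
grasp_force: 3.2
```

Emit:
{"method": "servo_tool", "body": {"steps": [[[0.0006,0,0],[0,0,0],-1],[[0.0006,0,0],[0,0,0],-1],[[0.0006,0,0],[0,0,0],-1],[[0.0006,0,0],[0,0,0],-1],[[0.0006,0,0],[0,0,0],-1],[[0.0006,0,0],[0,0,0],-1],[[0.0006,0,0],[0,0,0],-1],[[0.0006,0,0],[0,0,0],-1]]}}

```text
t: 19.27
ee_pos: [572.6, -1.7, 28.1]
orientation: [-3.141, -0.001, 0.013]
ft_force: [-9.4, 2.7, 3.6]
width: 0.7
grasp_force: 4.9
```

Emit:
{"method": "servo_tool", "body": {"steps": [[[0.0005,0,0],[0,0,0],-1],[[0.0005,0,0],[0,0,0],-1],[[0.0005,0,0],[0,0,0],-1],[[0.0005,0,0],[0,0,0],-1],[[0.0005,0,0],[0,0,0],-1],[[0.0005,0,0],[0,0,0],-1],[[0.0005,0,0],[0,0,0],-1],[[0.0005,0,0],[0,0,0],-1]]}}

```text
t: 19.93
ee_pos: [574.8, -1.7, 28.0]
orientation: [-3.141, -0.0, 0.019]
ft_force: [-15.4, 4.4, 9.6]
width: 0.2
grasp_force: 7.8
```

Emit:
{"method": "servo_tool", "body": {"steps": [[[0,0,0.0003],[0,0,0],-1],[[0,0,0.0003],[0,0,0],-1],[[0,0,0.0003],[0,0,0],-1],[[0,0,0],[0,0,0],-1],[[0,0,0],[0,0,0],-1],[[0,0,0],[0,0,0],-1],[[0,0,0],[0,0,0],-1],[[0,0,0],[0,0,0],-1]]}}

```text
t: 20.6
ee_pos: [576.4, -1.6, 28.6]
orientation: [-3.141, -0.0, 0.014]
ft_force: [-7.3, 3.6, -0.6]
width: 0.3
grasp_force: 4.2
```

```bash
cat > c.py <<'E'
from h import *
for n in('top','side'):
    d=grab(n);P=cloud(d);ok=d['range_z']>0
    def q(x0,x1,y0,y1,z0,z1): return P[ok&(P[...,0]>x0)&(P[...,0]<x1)&(P[...,1]>y0)&(P[...,1]<y1)&(P[...,2]>z0)&(P[...,2]<z1)]
    a=q(640,730,-30,30,94,104)
    print(n,'cap',len(a),a.mean(0).round(1) if len(a) else '')
    H,s,v=cv2.split(cv2.cvtColor(d['color'],cv2.COLOR_BGR2HSV));m=(H>5)&(H<18)&(s>150)&(v>100);m[:,:280]=0;m[:,345:]=0
    a=P[m&ok];a=a[(a[:,0]>530)&(a[:,0]<620)];print(n,'catch',len(a),np.percentile(a,[5,50,95],axis=0).round(1).tolist())
    m=(H>100)&(H<125)&(s>130)&(v>50)&ok&(P[...,0]>600)&(P[...,0]<690)&(abs(P[...,1])<25)&(P[...,2]<90)&(P[...,2]>50);a=P[m];print(n,'handle',len(a),np.percentile(a,[5,50,95],axis=0).round(1).tolist() if len(a) else '')
o=sensors.get_obs();print(o['ee_pos'],o['ft_force'],o['orientation'])
E
python3 c.py
```

```text
top cap 0 Traceback (most recent call last):
  File "c.py", line 8, in <module>
    a=P[m&ok];a=a[(a[:,0]>530)&(a[:,0]<620)];print(n,'catch',len(a),np.percentile(a,[5,50,95],axis=0).round(1).tolist())
                                                                    ~~~~~~~~~~~~~^^^^^^^^^^^^^^^^^^^^
    return _quantile_unchecked(
        a, q, axis, out, overwrite_input, method, keepdims, weights)
    return _ureduce(a,
                    func=_quantile_ureduce_func,
    ...<5 lines>...
                    overwrite_input=overwrite_input,
                    method=method)
    r = func(a, **kwargs)
    result = _quantile(arr,
                       quantiles=q,
    ...<2 lines>...
                       out=out,
                       weights=wgt)
    slices_having_nans = np.isnan(arr[-1, ...])
                                  ~~~^^^^^^^^^
IndexError: index -1 is out of bounds for axis 0 with size 0
```

```bash
sed -i "s/for n in('top','side')/for n in('side',)/" c.py; sed -i "s/print(n,'catch'.*tolist())/print(n,'catch',len(a),np.percentile(a,[2,5,50,95,98],axis=0).round(1).tolist() if len(a) else '')/" c.py
cat >> c.py <<'E'
import sys
d=imaging.get_image('side');cv2.imwrite(f'pics/{sys.argv[1]}.png',cv2.resize(d['color'][170:240,220:350],None,fx=6,fy=6,interpolation=cv2.INTER_CUBIC))
E
python3 c.py s4
```

```text
side cap 3 [691.2  -4.5  98.1]
side catch 59 [[560.0, 22.8, 21.8], [560.4, 23.5, 23.9], [572.3, 47.4, 35.2], [584.9, 50.7, 45.2], [585.6, 51.1, 45.9]]
side handle 50 [[643.4, -8.5, 65.9], [655.4, -0.9, 81.5], [667.6, 1.7, 85.4]]
[576.40026877  -1.64170121  28.64891654] [-8.84018407  3.23401786  0.6075206 ] [-3.14083059e+00 -3.56979389e-04  1.37186481e-02]
```

View pics/s4.png

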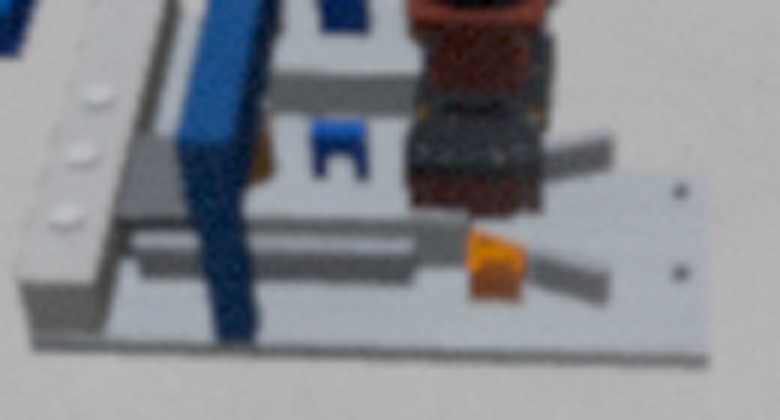

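The crop shows the catch at (495,260) with its nose back in the lane, y ≈ 23, and the rack's back corner at (467,215) just beyond its square face. That means it has clicked. I'm backing off to verify.

Emit:
{"method": "servo_tool", "body": {"steps": [[[-0.0015,0,0],[0,0,0],-1],[[-0.002,0,0],[0,0,0],-1],[[-0.003,0,0],[0,0,0],-1],[[-0.005,0,0],[0,0,0],-1],[[-0.008,0,0],[0,0,0],-1],[[-0.01,0,0],[0,0,0],-1],[[-0.01,0,0],[0,0,0],-1],[[-0.01,0,0],[0,0,0],-1]]}}

```text
t: 21.42
ee_pos: [529.7, -2.3, 30.1]
orientation: [3.142, -0.0, -0.0]
ft_force: [-0.2, -0.6, -0.6]
width: 0.5
grasp_force: 0.0
```

```bash
python3 c.py s5
python3 - <<'E'
from h import *
d=grab('side');P=cloud(d);ok=d['range_z']>0
g=P[ok&(P[...,0]>560)&(P[...,0]<680)&(abs(P[...,1])<28)&(P[...,2]>46)&(P[...,2]<54)]
print('block x',np.percentile(g[:,0],[0,1,3]),len(g))
E
```

```text
side cap 3 [691.5  -5.8  96.9]
side catch 62 [[560.1, 24.7, 21.4], [560.7, 27.4, 23.8], [572.3, 48.1, 36.5], [585.2, 51.0, 46.5], [585.6, 52.0, 47.1]]
side handle 51 [[643.1, -7.8, 65.6], [655.5, -1.1, 79.6], [665.6, 1.3, 86.3]]
[527.21423765  -2.26780009  29.794895  ] [-2.80822362 -0.38763924  0.08113898] [-3.14152980e+00 -1.41441585e-04  5.05508162e-03]
block x [586.53445783 588.08290428 589.47050218] 289
```

View pics/s5.png

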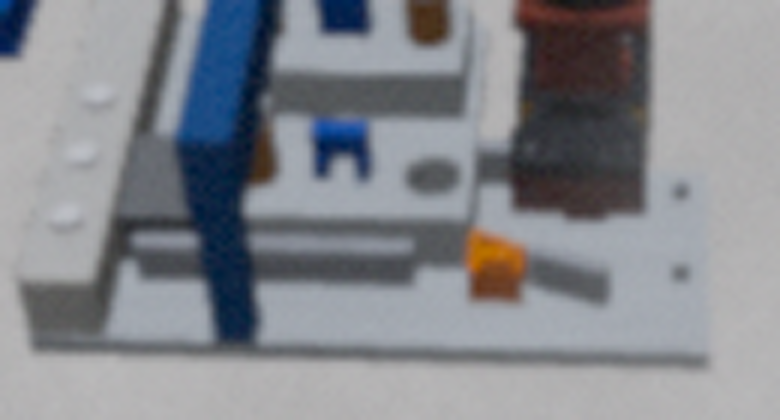

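The rack stayed after I backed off: handle x 655.5 is unchanged and the catch sits behind the rack, so it is latched. The well shows at crop px (433,175). Next is the vial.

Emit:
{"method": "servo_tool", "body": {"steps": [[[0,0,0.02],[0,0,0],-1],[[0,0,0.025],[0,0,0],-1],[[0,0.01,0.025],[0,0,2.5],1],[[0,0.02,0.025],[0,0,2.5],1],[[-0.002,0.022,0.015],[0,0,2.5],1],[[-0.002,0.022,0.01],[0,0,2.5],1],[[-0.002,0.022,0],[0,0,2.5],1],[[-0.002,0.022,0],[0,0,2.5],1]]}}

```text
t: 22.23
ee_pos: [524.1, 117.0, 151.4]
orientation: [-3.114, -0.413, -0.005]
ft_force: [-0.6, 0.4, 0.0]
width: 37.4
grasp_force: 0.0
```

Emit:
{"method": "servo_tool", "body": {"steps": [[[0,0.025,0],[0,0,2.5],1],[[0,0.025,0],[0,0,2.5],1],[[0,0.025,0],[0,0,2.5],1],[[0,0.025,0],[0,0,2.5],1],[[0,0.025,0],[0,0,2.5],1],[[0,0.025,0],[0,0,2.5],1],[[0,0.025,0],[0,0,2.5],1],[[0,0.018,0],[0,0,1.5],1]]}}

```text
t: 22.9
ee_pos: [523.5, 311.1, 150.3]
orientation: [-3.002, -0.923, -0.002]
ft_force: [0.3, 0.1, -0.6]
width: 87.2
grasp_force: 0.0
```

Run:
```python
from h import *
for n in('top','side'):
    d=grab(n);P=cloud(d);ok=d['range_z']>0
    g=cv2.cvtColor(d['color'],cv2.COLOR_BGR2GRAY)
    # well: dark blob near expected projection of z=50 (607,-2)
    R=cv2.Rodrigues(np.array(d['rvec'],float))[0];t=np.array(d['tvec']).ravel()
    p=R@np.array([607,-2,50.])+t;u=p[0]/p[2]*K(d)+d['cx'];v=p[1]/p[2]*K(d)+d['cy'];print(n,'exp',u,v)
    u0,v0=int(u)-9,int(v)-8;w=g[v0:v0+17,u0:u0+19];print(w)
    hs=cv2.cvtColor(d['color'],cv2.COLOR_BGR2HSV);H,s,vv=cv2.split(hs)
    m=(H>50)&(H<80)&(s>100)&(vv>30)&ok
    for a in (P[m&(abs(P[...,0]-514)<25)&(abs(P[...,1]-314)<25)],): print('vial',len(a),a.mean(0).round(1) if len(a) else '')
    m=(H>100)&(H<125)&(s>130)&(vv>50)&ok&(P[...,0]>620)&(P[...,0]<690)&(abs(P[...,1])<25)&(P[...,2]<90)&(P[...,2]>74);a=P[m];print('handle top',len(a),np.percentile(a,[3,50,97],axis=0).round(1).tolist() if len(a) else '')
```

```text
top exp 332.82869093647565 184.6200982167876
[[ 91 109 118 115 114 115 114 114 117 113  98  91  94 110 117 114 114 113
  115]
 [ 86 103 118 115 115 114 114 113 115 117 118 119 118 115 116 115 114 113
  116]
 [ 92 109 116 114 114 115 114 114 115 115 115 117 113 114 115 114 114 113
  115]
 [100 113 115 115 114 115 115 114 115 117 117 119 116 114 116 114 114 113
  116]
 [100 112 116 113 112 115 114 116 119 108 100 106 112 118 116 116 114 115
  116]
 [103 113 118 114 113 116 117 107  92  70  52  63  77  93 112 116 114 115
  115]
 [ 93 110 116 113 114 116 112  81  37  46  59  47  30  38  91 114 117 114
  116]
 [ 62 104 118 114 115 118  94  62  78 100 105  99  84  51  64 105 116 116
  116]
 [ 52 101 118 112 114 116  87  86 114 118 118 119 116 103  69  96 116 115
  114]
 [ 98 110 116 114 113 115 102 108 116 115 114 116 118 120  92  99 116 115
  117]
 [120 117 114 113 113 115 112 115 116 113 114 116 114 116 107 108 113 114
  115]
 [117 115 115 114 114 114 114 113 114 114 114 117 115 112 112 113 114 114
  116]
 [116 116 115 114 114 114 115 111 111 114 114 115 115 112 111 115 114 116
  116]
 [
[... 1235 characters left out ...]
  92  81  83  87  81
   85]
 [169 171 170 169 167 155 130 108  94  97 103 116 111  89  80  83  82  84
   84]
 [169 171 170 171 170 165 157 141 124 125 130 128 121  95  83  86  85  88
   89]
 [173 170 172 171 170 171 169 162 159 156 151 136 130 105  83  82  89  83
   86]
 [170 170 171 171 170 169 170 169 168 168 160 139 133 117  94  85  84  85
   86]
 [164 163 164 165 166 163 165 166 163 161 156 137 125 129 108  92  86  84
   86]
 [133 134 136 140 141 141 141 142 140 138 124 106 108 131 126 104  90  86
   86]
 [ 99 102 104 106 106 107 105 100  95  88  79  71  88 112 134 123 101  88
   86]]
vial 51 [515.  316.   78.7]
handle top 37 [[642.7, -9.1, 74.6], [652.7, -1.3, 81.6], [664.8, 2.6, 84.5]]
```

Emit:
{"method": "servo_tool", "body": {"steps": [[[-0.004,0.001,-0.005],[0,0,0],1],[[-0.003,0.001,-0.01],[0,0,0],1],[[-0.002,0.001,-0.01],[0,0,0],1],[[0,0,-0.01],[0,0,0],1],[[0,0,-0.005],[0,0,0],1],[[0,0,0],[0,0,0],1],[[0,0,0],[0,0,0],1],[[0,0,0],[0,0,0],1]]}}

```text
t: 23.67
ee_pos: [514.4, 311.7, 110.2]
orientation: [-3.004, -0.918, -0.001]
ft_force: [0.1, -0.7, 0.2]
width: 88.2
grasp_force: 0.0
```

Emit:
{"method": "servo_tool", "body": {"steps": [[[0,0.001,-0.01],[0,0,0],1],[[0,0.001,-0.012],[0,0,0],1],[[0,0,-0.012],[0,0,0],1],[[0,0,-0.012],[0,0,0],1],[[0,0,-0.012],[0,0,0],1],[[0,0,-0.008],[0,0,0],1],[[0,0,-0.003],[0,0,0],1],[[0,0,0],[0,0,0],-1]]}}

```text
t: 24.33
ee_pos: [513.4, 313.4, 39.7]
orientation: [3.004, 0.919, -0.003]
ft_force: [0.5, 0.2, 0.5]
width: 83.9
grasp_force: 0.0
```

Emit:
{"method": "servo_tool", "body": {"steps": [[[0,0,0],[0,0,0],-1],[[0,0,0],[0,0,0],-1],[[0,0,0],[0,0,0],-1],[[0,0,0],[0,0,0],-1],[[0,0,0],[0,0,0],-1],[[0,0,0],[0,0,0],-1],[[0,0,0],[0,0,0],-1],[[0,0,0],[0,0,0],-1]]}}

```text
t: 25.0
ee_pos: [514.1, 313.7, 41.2]
orientation: [-3.004, -0.919, -0.0]
ft_force: [-0.6, 0.2, -0.3]
width: 31.2
grasp_force: 0.0
```

Emit:
{"method": "servo_tool", "body": {"steps": [[[0,0,0],[0,0,0],-1],[[0,0,0],[0,0,0],-1],[[0,0,0],[0,0,0],-1],[[0,0,0],[0,0,0],-1],[[0,0,0],[0,0,0],-1],[[0,0,0],[0,0,0],-1],[[0,0,0],[0,0,0],-1],[[0,0,0],[0,0,0],-1]]}}

```text
t: 25.67
ee_pos: [514.0, 313.7, 41.1]
orientation: [-3.004, -0.919, -0.0]
ft_force: [-0.7, 0.1, 0.1]
width: 24.9
grasp_force: 30.0
```

Emit:
{"method": "servo_tool", "body": {"steps": [[[0,0,0.01],[0,0,0],-1],[[0,0,0.02],[0,0,0],-1],[[0,0,0.025],[0,0,0],-1],[[0,-0.01,0.02],[0,0,-2],-1],[[0.005,-0.02,0.01],[0,0,-2.5],-1],[[0.007,-0.022,0.005],[0,0,-2.5],-1],[[0.007,-0.022,0],[0,0,-2.5],-1],[[0.007,-0.022,0],[0,0,-2.5],-1]]}}

```text
t: 26.33
ee_pos: [540.5, 217.0, 132.5]
orientation: [-3.084, -0.597, -0.003]
ft_force: [0.6, 0.6, -1.1]
width: 25.6
grasp_force: 30.0
```

Emit:
{"method": "servo_tool", "body": {"steps": [[[0.007,-0.022,0],[0,0,-2.5],-1],[[0.007,-0.022,0],[0,0,-2.5],-1],[[0.007,-0.022,0],[0,0,-2.5],-1],[[0.007,-0.022,0],[0,0,-2.5],-1],[[0.007,-0.022,0],[0,0,-2.5],-1],[[0.007,-0.022,0],[0,0,-2.5],-1],[[0.007,-0.022,0],[0,0,-2.5],-1],[[0.007,-0.022,0],[0,0,-2.5],-1]]}}

```text
t: 27.0
ee_pos: [596.3, 40.6, 131.8]
orientation: [-3.141, -0.052, -0.001]
ft_force: [0.3, -0.8, -0.1]
width: 25.4
grasp_force: 30.0
```

Emit:
{"method": "servo_tool", "body": {"steps": [[[0.005,-0.016,0],[0,0,-1],-1],[[0.003,-0.012,0],[0,0,0],-1],[[0,0,0],[0,0,0],-1],[[0,0,0],[0,0,0],-1],[[0,0,0],[0,0,0],-1],[[0,0,0],[0,0,0],-1],[[0,0,0],[0,0,0],-1],[[0,0,0],[0,0,0],-1]]}}

```text
t: 27.67
ee_pos: [603.9, 14.5, 131.1]
orientation: [-3.141, -0.029, 0.0]
ft_force: [0.4, -1.0, -0.7]
width: 25.6
grasp_force: 30.0
```

Emit:
{"method": "servo_tool", "body": {"steps": [[[0.0026,-0.006,0],[0,0,-0.5],-1],[[0,-0.008,0],[0,0,-0.5],-1],[[0,-0.004,-0.008],[0,0,0],-1],[[0,0,-0.01],[0,0,0],-1],[[0,0,-0.01],[0,0,0],-1],[[0,0,-0.004],[0,0,0],-1],[[0,0,0],[0,0,0],-1],[[0,0,0],[0,0,0],-1]]}}

```text
t: 28.33
ee_pos: [606.2, -4.1, 98.3]
orientation: [-3.142, -0.0, 0.002]
ft_force: [0.0, -0.1, -0.7]
width: 25.1
grasp_force: 30.0
```

Run:
```python
from h import *
d=grab('side');P=cloud(d);ok=d['range_z']>0
o=sensors.get_obs();print(o['ee_pos'],o['orientation'])
R=cv2.Rodrigues(np.array(d['rvec'],float))[0];t=np.array(d['tvec']).ravel()
x,y,z=o['ee_pos']
for h in(59,75,90):
    p=R@np.array([x,y,h])+t;print(h,p[0]/p[2]*K(d)+d['cx'],p[1]/p[2]*K(d)+d['cy'])
H,s,v=cv2.split(cv2.cvtColor(d['color'],cv2.COLOR_BGR2HSV))
m=((H<20)&(s>110)&ok&(abs(P[...,0]-x)<25)&(abs(P[...,1]-y)<25)&(P[...,2]>50)&(P[...,2]<105))
a=P[m];print('brown',len(a));
for r in np.unique(np.argwhere(m)[:,0]): c=np.argwhere(m[r]).ravel();print(r,c.min(),c.max(),P[r,c].mean(0).round(1))
cv2.imwrite('pics/s6.png',cv2.resize(d['color'][150:230,240:350],None,fx=7,fy=7,interpolation=cv2.INTER_CUBIC))
```

```text
[606.63093449  -4.12091541  98.83938168] [-3.14154703e+00 -5.09483173e-04  5.40750725e-04]
59 292.05061966047435 197.0432736405398
75 291.82643988458705 193.38112716403134
90 291.6122830659028 189.8827132867732
brown 40
191 290 293 [604.6  15.  103.5]
192 289 293 [606.1  17.1 101.3]
193 289 294 [606.2   6.3  86.7]
194 290 294 [604.7   7.4  83.6]
195 290 294 [604.9   6.8  78.7]
196 290 294 [605.3   5.6  73.2]
197 290 294 [605.4   6.2  69.4]
198 290 294 [605.5   6.8  65.6]
199 291 292 [607.3   7.   61.3]
```

View pics/s6.png

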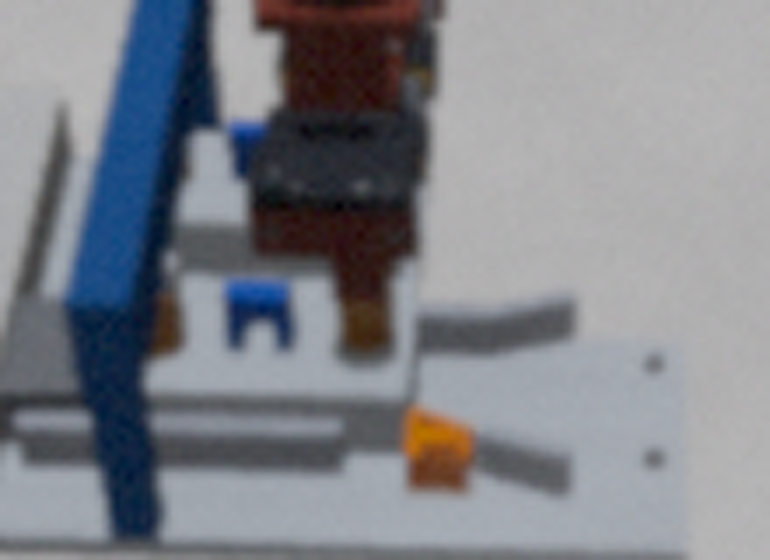

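The side crop shows the vial centred over the well: vial px 343-390, well rim 340-395. I'm lowering it.

Emit:
{"method": "servo_tool", "body": {"steps": [[[0,0,-0.003],[0,0,0],-1],[[0,0,-0.003],[0,0,0],-1],[[0,0,-0.003],[0,0,0],-1],[[0,0,-0.002],[0,0,0],-1],[[0,0,-0.002],[0,0,0],-1],[[0,0,-0.001],[0,0,0],-1],[[0,0,0],[0,0,0],-1],[[0,0,0],[0,0,0],-1]]}}

```text
t: 29.05
ee_pos: [606.6, -4.3, 85.0]
orientation: [-3.142, -0.0, 0.0]
ft_force: [-0.0, 0.6, -0.0]
width: 25.8
grasp_force: 30.0
```

Emit:
{"method": "servo_tool", "body": {"steps": [[[0,0,-0.003],[0,0,0],-1],[[0,0,-0.003],[0,0,0],-1],[[0,0,-0.003],[0,0,0],-1],[[0,0,-0.003],[0,0,0],-1],[[0,0,-0.003],[0,0,0],-1],[[0,0,-0.003],[0,0,0],-1],[[0,0,-0.002],[0,0,0],-1],[[0,0,0],[0,0,0],-1]]}}

```text
t: 29.72
ee_pos: [606.3, -4.2, 64.5]
orientation: [-3.142, -0.0, 0.001]
ft_force: [0.1, 0.9, -0.4]
width: 25.2
grasp_force: 30.0
```

Emit:
{"method": "servo_tool", "body": {"steps": [[[0,0,-0.0006],[0,0,0],-1],[[0,0,-0.0006],[0,0,0],-1],[[0,0,-0.0006],[0,0,0],-1],[[0,0,0],[0,0,0],-1],[[0,0,0],[0,0,0],-1],[[0,0,0],[0,0,0],-1],[[0,0,0],[0,0,0],-1],[[0,0,0],[0,0,0],-1]]}}

```text
t: 30.38
ee_pos: [606.7, -4.3, 63.3]
orientation: [-3.142, -0.0, -0.0]
ft_force: [-0.2, -0.1, -0.5]
width: 25.7
grasp_force: 30.0
```

Emit:
{"method": "servo_tool", "body": {"steps": [[[0,0,-0.0006],[0,0,0],-1],[[0,0,-0.0006],[0,0,0],-1],[[0,0,0],[0,0,0],-1],[[0,0,0],[0,0,0],0.2],[[0,0,0],[0,0,0],0.2],[[0,0,0],[0,0,0],0.2],[[0,0,0],[0,0,0],0.2],[[0,0,0],[0,0,0],0.2]]}}

```text
t: 31.05
ee_pos: [606.7, -4.3, 62.1]
orientation: [-3.142, -0.0, -0.0]
ft_force: [-0.3, -0.1, -0.8]
width: 52.1
grasp_force: 0.0
```

Emit:
{"method": "servo_tool", "body": {"steps": [[[0,0,0.005],[0,0,0],0.2],[[0,0,0.015],[0,0,0],0.2],[[0,0,0.02],[0,0,0],0.2],[[0,0,0.025],[0,0,0],0.2],[[0,0,0.025],[0,0,0],0.2],[[-0.02,0,0.02],[0,0,0],0.2],[[-0.03,0,0],[0,0,0],0.2],[[-0.03,0,0],[0,0,0],0.2]]}}

```text
t: 31.72
ee_pos: [527.1, -4.3, 173.9]
orientation: [3.141, 0.0, 0.006]
ft_force: [0.3, 1.0, -0.5]
width: 52.7
grasp_force: 0.0
```

Emit:
{"method": "servo_tool", "body": {"steps": [[[-0.03,0,0],[0,0,0],0.2],[[-0.03,0,0],[0,0,0],0.2],[[-0.01,0,0],[0,0,0],0.2],[[0,0,0],[0,0,0],0.2],[[0,0,0],[0,0,0],0.2],[[0,0,0],[0,0,0],0.2],[[0,0,0],[0,0,0],0.2],[[0,0,0],[0,0,0],0.2]]}}

```text
t: 32.38
ee_pos: [457.9, -4.3, 172.1]
orientation: [3.142, 0.0, 0.001]
ft_force: [0.4, 0.4, 0.3]
width: 52.7
grasp_force: 0.0
```

```bash
python3 c.py s7
python3 - <<'E'
from h import *
d=grab('side');P=cloud(d);ok=d['range_z']>0
H,s,v=cv2.split(cv2.cvtColor(d['color'],cv2.COLOR_BGR2HSV))
m=(H>50)&(H<80)&(s>100)&(v>30)&ok&(abs(P[...,0]-606)<40)&(abs(P[...,1])<40);a=P[m];print('green',len(a),a.mean(0).round(1),np.percentile(a,[3,97],axis=0).round(1))
print(np.argwhere(m).mean(0))
E
```

```text
side cap 5 [691.1  -2.3  96. ]
side catch 62 [[560.1, 25.6, 18.5], [560.8, 26.6, 23.3], [574.3, 46.5, 36.7], [585.2, 50.9, 44.5], [585.9, 51.1, 45.2]]
side handle 47 [[643.0, -8.3, 64.9], [655.0, -0.7, 79.7], [665.4, 2.0, 83.9]]
[457.61129415  -4.28710698 171.95821499] [ 0.19662381 -0.51313866 -0.54186806] [-3.14158423e+00 -2.10153722e-04 -4.07740868e-04]
green 49 [606.5  -2.3  98.1] [[595.9 -16.7  90.6]
 [616.9   6.2 101.5]]
[188.36734694 291.46938776]
```

View pics/s7.png

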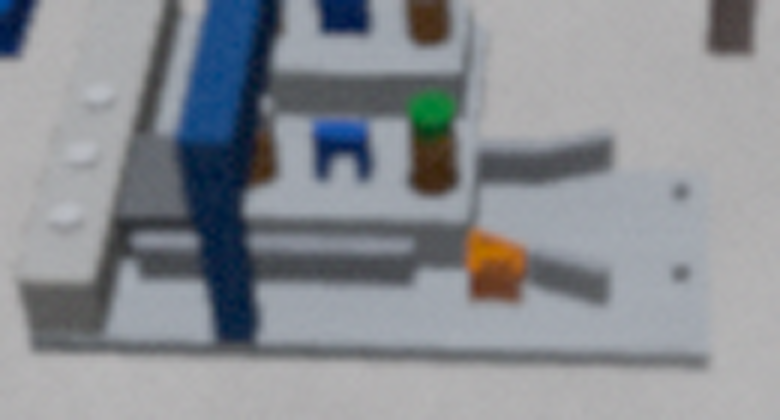

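The vial stands upright in the well at crop px (433,145), cap top at z ≈ 100. The rack is latched with the catch at (495,260) behind it, and the arm is clear. I'm handing in.

```bash
python3 -c "
from workcell import close_job
print(close_job())"
```

```text
the job is handed in; nothing more can be done
None
```

The job is handed in at about 32 s of the 72 s allowed: the last camera check showed the rack latched behind the catch, the green-capped vial upright in its well and the arm clear, but the hand-in call returned no verdict.

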